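# Seat the platter of the ring-display turntable on its drive key

## Task

The white marble platter of the ring-display turntable was put back after dusting, but its rim notch does not stand over the brass drive key. With a closed fingertip, push the platter round by the side of one of its wooden ring cones until the notch stands over the key, then press the steel cap in the middle of the platter down until the platter is fully home on the drive plate, and take the hand away. Do not grip the cones, do not lift the platter, and leave the tape roll, the candle, the bird and the egg cup where they stand.

Things in the scene. Friction and masses are not known exactly. Their poses are not given: they have to be found in the camera images.
- turntable: Display turntable, fixed on the table: a black drum of 84 mm radius with a flat dark steel drive plate on top, 94 mm radius, its top 42 mm above the table. Origin: centre of its underside; z up is the axis on which the platter turns. The drive key stands on the plate in the direction of its own -x.
- drive_key (a point): Top centre of the brass drive key, an upright block with rounded edges fixed on the drive plate: 22 mm long along the radius (66 to 88 mm from the axis), 13 mm wide, 8.5 mm high; the point is 77 mm from the axis. Its outer 8 mm show beyond the platter's rim.
- platter: Round white marble platter, 80 mm radius, 9 mm thick, on the vertical spindle. Origin: centre of its underside. It turns both ways (about 1 N sideways at a cone) and slides down stiffly (5 to 8 N); it stays where it is left, no spring. At the start its underside is 52 mm above the table, 1.5 mm above the key's top; home, it lies on the drive plate at 42 mm: only with the notch over the key.
- notch (a point): Notch in the platter's rim: a slot through its thickness, 17 mm wide at the floor (62 mm from the axis), 23 mm at the rim. The point lies on its centre line, 77 mm from the axis (the platter's own -x), level with the platter's top. It stands above the key's middle when aligned, with 3 mm of play each side; the rounded key guides it in from 4 mm off.
- cap_top (a point): Middle of the top of the flat steel cap at the centre of the platter, 32 mm diameter, standing 3.5 mm above the platter's top face: the place to press.
- cone_a: Turned light-wood ring cone, fixed upright on the platter, 46 mm tall, 22 mm diameter at the foot, 10 mm near the tip. Origin: centre of its foot on the platter's top face, 56 mm from the axis, straight across from the notch.
- cone_b: A second cone of the same kind, 120 degrees counter-clockwise (from above) from cone_a about the axis.
- cone_c: The third cone, 120 degrees clockwise (from above) from cone_a; the notch lies midway between cone_b and cone_c.
- tape_roll: Roll of brown tape, 92 mm diameter, 48 mm tall, loose bystander standing on the table. Origin: centre of its underside.
- striped_candle: Candle in a jar with ochre and white stripes, 61 mm diameter, 60 mm tall, loose bystander. Origin: centre of its underside.
- bird: Small blue-grey and cream bird ornament, 36 x 64 x 45 mm, loose bystander. Origin: centre of its underside.
- egg_cup: Small pink egg cup, 50 mm diameter, 31 mm tall, loose bystander. Origin: centre of its underside.
Things that resemble listed ones, but are neither listed nor needed, are in the scene too. There is more than one size of the turntable; the job needs the larger.

How it is judged (in metres and radians):
On the way:
1. the notch stands over the drive key while the platter is still up (horizontal distance between notch and drive_key below 0.008 m and z of platter in the frame of turntable above 0.048 m), for 0.05 s.
At the end, for the whole second after the job is handed in: The platter is home: its underside within 1.5 mm of the drive plate, the middle of the notch within 5 mm of the middle of the key, the platter at rest, and the four bystanders within 10 mm of where they stood (z of platter in the frame of turntable below 0.0435 m and horizontal distance between notch and drive_key below 0.005 m and angular speed of platter below 0.05 rad/s and distance of each of tape_roll, striped_candle, bird, egg_cup from where it was at the start of the episode below 0.01 m); the robot touches nothing.
It fails at once if a ring cone was gripped or struck (more than 15 N between the fingers and a cone) (contact force between the fingers and cone_a above 15 N or contact force between the fingers and cone_b above 15 N or contact force between the fingers and cone_c above 15 N).
It fails at once if the platter was lifted (more than 4 mm above where it first stood) (z of platter in the frame of turntable above 0.056 m).
It fails at once if a bystander was knocked, pushed or picked up (moved more than 15 mm) (distance of any of tape_roll, striped_candle, bird, egg_cup from where it was at the start of the episode above 0.015 m).
It also fails if it takes over 58 s, if anything falls off the work surface, if the arm or the gripper's body presses on something with over 40 N, if the wrist force passes 120 N, or if a joint passes its speed limit or range.

## Robot

A 6-joint arm with a two-finger parallel gripper is mounted at the origin on a cart in front of the work surface, level with it; the furniture and walls round the work are solid. World frame = base frame: x ahead of the robot, y to its left, z up, the work surface at z = 0. Lengths are in m, angles in degrees, forces in N, time in s.
With the tool pointing down it reaches from about 0.375 to 0.9 m from the base axis. Payload 3.1 kg.
Tool frame: the origin (TCP) lies midway between the tips of the shut fingers; the grasp point (between the pads) lies 19 mm behind it (bot.hold_point_z is the distance from the TCP to the grasp point, in m); z points along the fingers, y is the line along which they close (so a half turn about z gives the same grasp; the last joint's range is limited). The gripper opens to 87 mm and grips with 3 to 60 N. Pads are 19 mm wide; open, the fingers measure 117 mm over their backs; the gripper's body (75 mm by 190 mm) begins 51 mm behind the grasp point.
Start: joints at [-81.618, 30.224, 82.088, -0, 67.689, -10.227], TCP at [0.199, -0.592, 0.198] pointing down, gripper open.
Joint ranges: [-176.69, 176.69], [-43.24, 126.21], [12.49, 139.97], [-82, 262], [0, 151.66], [-163.58, 163.58]. Speed limits (degrees/s): [159.86, 159.86, 180, 180, 180, 180].

## Interface

Orientations are given as a 3x3 rotation matrix whose columns are the frame's x, y, z axes.
In Python, from rig import read_state, optics, order, bot gives the robot as it stands.
- The arm moves only by the tool drive_tool, never from a script. Its argument "steps" is a list of rows, each a list of 7 numbers: the finger opening in mm, from 0 to 87, then the shift along the tool's x, y, z normalised to -1 to 1, where 1 is 0.12 m, then the turn, a rotation vector about the tool's x, y, z normalised to -1 to 1, where 1 is 1.5 rad. In form: [[jaw, tx, ty, tz, ax, ay, az], ...]. A call has 1 to 8 rows; each row is the pose to reach, as a shift and turn from the pose commanded when the call began, along the tool's axes at that moment; what a row does not reach only later rows make up. A row lasts 1/10 s, in which the tool goes at most 50 mm and 8.59 degrees, less where a joint would pass 70% of its speed; a pose out of reach is approached as far as the arm can. A call with a number of a shift or a turn outside -1 to 1 is refused whole. A call with a gripper value outside its range is refused whole. The fingers move at their own pace and stop on an object; the grip force is fixed at half the most. Time passes only in rows, so rows that repeat a pose let the fingers close. It gives the time, the measured TCP pose, the force, the opening and the grip force at its end, in the units of the state.
- read_state(): the state, without advancing time (a new reading comes with each control period).
- optics.capture(name): name is "scene" or "top" or "wrist"; returns a dict with "color" (384x512x3 uint8, blue, green, red), "range_z" (384x512 float32, m along the optical axis (not along the pixel's ray), 0 where there is no reading), "fx", "fy", "cx", "cy" (pixels), "D" ([k1, k2, p1, p2, k3] as OpenCV has them; the pictures are not rectified), "rvec" (rotation vector, rad) and "tvec" (3), from world to camera coordinates, as OpenCV has them. Camera axes: x right, y down, z forward; pixel columns grow to the right and rows downward; lengths in m; the calibration is good to about 2 mm. A picture is of the moment at which its call begins.
- order.hand_in(): hands the job in; it is judged then, once.
The state is a dict: "time_s": time; "joint_positions": joint angles; "qvel": joint speeds; "tau": joint torques, N m; "position": TCP position; "tcp_rot": TCP orientation; "force": force on the tool from outside, world axes, zero at the start; "moment": the same for the moment, N m; "opening": opening from 0.0 (shut) to 1.0 (fully open); "grasp_force": force on a finger pad.
Only numpy, scipy, OpenCV 4.12 (cv2) and the standard library are available. Lean on these libraries where they do the work, as an engineer would, in place of code of your own. Each camera call takes 0.05 s, during which the arm holds its last target. There are 200 camera calls.

## Working session

There is one attempt and no reset: what is moved stays moved. The work goes in short steps, Python scripts to look and compute and a tool call to move; the robot and the scene stay as the last step left them, time stands still between calls to the robot, and variables do not carry over. Pictures are saved under pics/ and viewed, at most 10 in all, crops included, and the job is handed in when it is done.

Besides the shell and the picture viewer there is one more tool, called after "Emit:" as name([rows], argument=value, ...), one row to a line, values as JSON. drive_tool: Moves the arm, as the interface text tells. Scaled input: -1 to 1 covers 0.12 m each way for a shift and 1.5 rad each way for a turn. Its arguments: {"type":"object","properties":{"steps":{"type":"array"}},"required":["steps"]}

```bash
mkdir -p pics; cat > h.py <<'E'
import numpy as np, cv2
from rig import read_state, optics, order, bot
def cap(n,save=None):
    c=optics.capture(n)
    if save: cv2.imwrite('pics/'+save,c['color'])
    np.save('/tmp/%s.npy'%n,c,allow_pickle=True); return c
def K(c): return np.array([[c['fx'],0,c['cx']],[0,c['fy'],c['cy']],[0,0,1.]])
def plane(c,uv,z):
    "rays of pixels onto the plane of height z"
    n=cv2.undistortPoints(np.float64(uv).reshape(-1,1,2),K(c),np.float64(c['D'])).reshape(-1,2)
    R=cv2.Rodrigues(np.float64(c['rvec']))[0]; o=-R.T@np.ravel(c['tvec'])
    d=np.c_[n,np.ones(len(n))]@R
    return o+d*((z-o[2])/d[:,2])[:,None]
def depth(c,uv):
    uv=np.float64(uv).reshape(-1,2); n=cv2.undistortPoints(uv.reshape(-1,1,2),K(c),np.float64(c['D'])).reshape(-1,2)
    R=cv2.Rodrigues(np.float64(c['rvec']))[0]
    z=c['range_z'][uv[:,1].astype(int),uv[:,0].astype(int)]
    return (np.c_[n,np.ones(len(n))]*z[:,None]-np.ravel(c['tvec']))@R
def proj(c,P): return cv2.projectPoints(np.float64(P).reshape(-1,1,3),np.float64(c['rvec']),np.float64(c['tvec']),K(c),np.float64(c['D']))[0].reshape(-1,2)
E
python3 - <<'E'
from h import *
a=cap('top','top.png');b=cap('scene','scene.png')
for c in(a,b):
    R=cv2.Rodrigues(np.float64(c['rvec']))[0];print(-R.T@np.ravel(c['tvec']),c['fx'])
print(read_state())
E
```

```text
[ 0.32464973 -0.10336412  1.02178479] 406.71707268932647
[0.09716204 0.62746639 0.69295988] 357.7782949183809
{'time_s': 0.1, 'joint_positions': array([-8.16160288e+01,  3.02761194e+01,  8.21470303e+01,  1.27725266e-03,
        6.76881110e+01, -1.02257648e+01]), 'qvel': array([ 0.02323049, -0.09352132, -0.11126091,  0.04672474, -0.15012001,
        0.03011967]), 'tau': array([-4.21314016e-04, -4.40984952e+01, -1.77150410e+01,  6.34789327e-02,
        5.34018874e-02, -4.28991609e-05]), 'position': array([ 0.19939981, -0.59162107,  0.19755411]), 'tcp_rot': array([[ 9.47716952e-01,  3.19112064e-01, -2.62733060e-04],
       [ 3.19111963e-01, -9.47715069e-01,  1.92411849e-03],
       [ 3.65013343e-04, -1.90736098e-03, -9.99998114e-01]]), 'force': array([-0.26600657,  0.64745451, -0.40521415]), 'moment': array([-0.01915086, -0.01208988,  0.02276328]), 'grasp_force': 0.0, 'opening': 1.0014207921186296}
```

View pics/top.png

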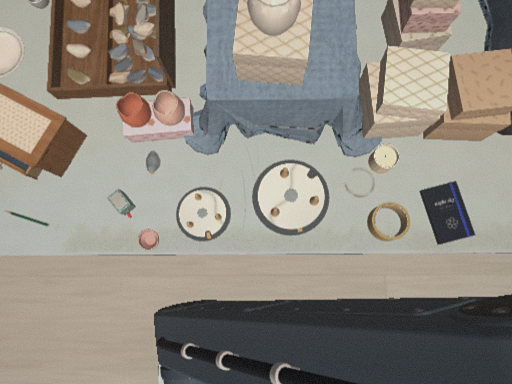

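View pics/scene.png

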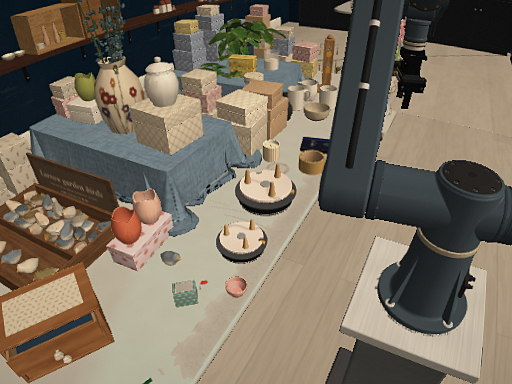

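The top view shows the larger turntable at about (291,197), with the brass key near (299,231) and a dark notch near (312,174). Cones are near (284,173), (315,200) and (275,211). The smaller turntable, at (203,213), is the decoy.

```bash
python3 - <<'E'
from h import *
c=np.load('/tmp/top.npy',allow_pickle=True).item()
im=c['color'];x0,y0=240,145
cr=im[y0:y0+105,x0:x0+110]
cv2.imwrite('pics/crop.png',cv2.resize(cr,None,fx=5.5,fy=5.5,interpolation=cv2.INTER_CUBIC))
hsv=cv2.cvtColor(im,cv2.COLOR_BGR2HSV)
m=np.zeros(im.shape[:2],np.uint8);m[150:245,245:338]=255
# dark plate outline
d=((hsv[...,2]<110)&(m>0)).astype(np.uint8)
cs,_=cv2.findContours(d,cv2.RETR_EXTERNAL,cv2.CHAIN_APPROX_NONE);k=max(cs,key=cv2.contourArea)
P=plane(c,k.reshape(-1,2),0.042);(cx,cy),r=cv2.minEnclosingCircle(np.float32(P[:,:2]));print('plate',cx,cy,r)
e=cv2.fitEllipse(cv2.convexHull(k));print(e,plane(c,[e[0]],.042))
w=((hsv[...,2]>170)&(hsv[...,1]<60)&(m>0)).astype(np.uint8)
cs,_=cv2.findContours(w,cv2.RETR_EXTERNAL,cv2.CHAIN_APPROX_NONE);k=max(cs,key=cv2.contourArea)
e=cv2.fitEllipse(cv2.convexHull(k));C=plane(c,[e[0]],.061)[0];print('platter',e,C)
q=plane(c,k.reshape(-1,2),.061)[:,:2]-C[:2];rr=np.hypot(*q.T);a=np.degrees(np.arctan2(q[:,1],q[:,0]))
print('rim r',np.median(rr));i=rr<.075;print('notch az',sorted(np.round(a[i])),rr.min())
b=((hsv[...,1]>110)&(hsv[...,2]>90)&(m>0)).astype(np.uint8)
n,l,s,ce=cv2.connectedComponentsWithStats(b)
for j in range(1,n):
  if s[j,4]>8:
    p=plane(c,[ce[j]],.0505)[0];print(ce[j],s[j,4],p[:2],np.hypot(*(p-C)[:2]),np.degrees(np.arctan2(p[1]-C[1],p[0]-C[0])),depth(c,ce[j])[0])
for uv in[(300,190),(300,205),(291,197),(283,190)]:print(uv,depth(c,uv))
E
```

```text
plate 0.49688905477523804 -0.15997081995010376 0.09322860836982727
((290.2593688964844, 197.1685333251953), (74.31964111328125, 76.24441528320312), 98.76212310791016) [[ 0.49531861 -0.16032099  0.042     ]]Traceback (most recent call last):
  File "<stdin>", line 15, in <module>
cv2.error: OpenCV(4.12.0) /io/opencv/modules/imgproc/src/shapedescr.cpp:361: error: (-201:Incorrect size of input array) There should be at least 5 points to fit the ellipse in function 'fitEllipseNoDirect'
```

View pics/crop.png

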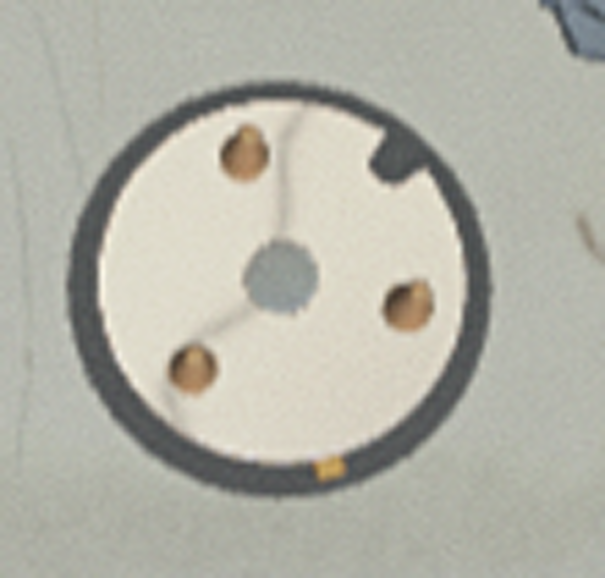

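The crop shows the cap at (281,276), the notch at upper right (400,155), the brass key at the bottom (330,468), and cones at (244,155), (408,306) and (193,369).

```bash
cat > m.py <<'E'
from h import *
T=np.array([.4969,-.1600])
def az(v): return np.degrees(np.arctan2(v[...,1],v[...,0]))
def meas(c,zt=.061,T=T):
    im=c['color'];hsv=cv2.cvtColor(im,cv2.COLOR_BGR2HSV)
    m=np.zeros(im.shape[:2],np.uint8);cv2.fillConvexPoly(m,proj(c,[[T[0]+.1*np.cos(t),T[1]+.1*np.sin(t),.042] for t in np.linspace(0,6.28,60)]).astype(np.int32),255)
    v=hsv[...,2]
    pl=cv2.inRange(v,0,130)&m
    ys,xs=np.nonzero(pl); 
    out={}
    # platter rim: bright region inside dark ring
    w=cv2.inRange(im,(160,160,160),(255,255,255))&m
    n,l,s,ce=cv2.connectedComponentsWithStats(w)
    u=proj(c,[[T[0],T[1],zt]])[0]
    j=max(range(1,n),key=lambda j:s[j,4]*(np.hypot(*(ce[j]-u))<12))
    k=max(cv2.findContours((l==j).astype(np.uint8),cv2.RETR_EXTERNAL,cv2.CHAIN_APPROX_NONE)[0],key=cv2.contourArea)
    q=plane(c,k.reshape(-1,2),zt)[:,:2]
    C,r=cv2.minEnclosingCircle(np.float32(q));C=np.array(C);out['platter']=(C,r)
    d=q-C;rr=np.hypot(*d.T);i=(rr<.073)&(rr>.055);out['notch_az']=(az(d[i].mean(0)) if i.any() else None,i.sum(),np.round(np.sort(az(d[i]))))
    b=cv2.inRange(hsv,(5,90,60),(35,255,255))&m
    n,l,s,ce=cv2.connectedComponentsWithStats(b)
    out['brown']=[(ce[j].round(1),s[j,4],(p:=plane(c,[ce[j]],.0505)[0])[:2].round(4),round(float(np.hypot(*(p[:2]-C))),4),round(float(az(p[:2]-C)),1)) for j in range(1,n) if s[j,4]>5]
    for k in out: print(k,out[k])
    return out
E
python3 - <<'E'
from m import *
c=np.load('/tmp/top.npy',allow_pickle=True).item()
print(c['color'][205,300],c['color'][150,250])
meas(c)
uv=lambda x,y:(240+(x+.5)/5.5-.5,145+(y+.5)/5.5-.5)
for n,p,z in[('cap',(281,276),.0645),('notch floor',(391,172),.061),('notch',(402,152),.061),('key',(330,468),.0505),('c1',(244,155),.061+.01),('c2',(408,306),.071),('c3',(193,369),.071)]:
  P=plane(c,[uv(*p)],z)[0];print(n,P,np.hypot(*(P[:2]-T)),az(P[:2]-T),depth(c,uv(*p))[0])
E
```

```text
[199 212 218] [170 180 177]
platter (array([ 0.49660876, -0.15976517]), 0.08043655008077621)
notch_az (np.float64(-44.83612226094868), np.int64(12), array([-54., -53., -53., -52., -49., -47., -44., -41., -38., -36., -36.,
       -35.]))
brown [(array([284.2, 172.6]), np.int32(48), array([ 0.5548, -0.146 ]), 0.0598, 13.3), (array([314. , 200.7]), np.int32(45), array([ 0.4847, -0.217 ]), 0.0584, -101.8), (array([274.7, 211.9]), np.int32(43), array([ 0.458 , -0.1217]), 0.0542, 135.4), (array([299.6, 229.7]), np.int32(18), array([ 0.415 , -0.1808]), 0.0843, -165.6)]
cap [ 0.49719835 -0.16011788  0.0645    ] 0.0003207910434729961 -21.55897351523322 [ 0.49628858 -0.15981864  0.06954732]
notch floor [ 0.54383509 -0.20928798  0.061     ] 0.06806032887281388 -46.40074253082712 [ 0.54815825 -0.2113772   0.04204974]
notch [ 0.55279451 -0.21433501  0.061     ] 0.07795183584492153 -44.18944638583173 [ 0.55771833 -0.21672998  0.04026433]
key [ 0.41495571 -0.18071698  0.0505    ] 0.08452253956763241 -165.8119019992737 [ 0.4151777  -0.18090713  0.04811236]
c1 [ 0.5496828 -0.1445611  0.071    ] 0.054994394732243025 16.30412518029076 [ 0.54353408 -0.14343545  0.09697889]
c2 [ 0.48253272 -0.2139633   0.071     ] 0.05584314357426621 -104.90868497346621 [ 0.4787411  -0.21130722  0.09383342]
c3 [ 0.45581521 -0.12140297  0.071     ] 0.05637101036348335 136.7882564788484 [ 0.45164911 -0.12083001  0.10119897]
```

```bash
cat > g.py <<'E'
from h import *
from scipy.spatial.transform import Rotation as Ro
def tool(psi):
    c,s=np.cos(np.radians(psi)),np.sin(np.radians(psi)); return np.array([[c,s,0],[s,-c,0],[0,0,-1.]])
def cur():
    s=read_state(); return np.array(s['position']),np.array(s['tcp_rot'])
def row(p0,R0,p,psi):
    "shift and turn numbers of a row from pose (p0,R0) to pose (p,psi)"
    return np.round(np.r_[R0.T@(np.array(p)-p0)/.12,Ro.from_matrix(R0.T@tool(psi)).as_rotvec()/1.5],3)
E
python3 - <<'E'
from g import *
p,R=cur(); q=np.array([.5204,-.2108,.16]); 
for k in range(1,5):
    pn=p+(q-p)/(5-k); a=18.6+(115-18.6)*k/4
    print(row(p,R,pn,a)); p,R=pn,tool(a)
c=np.load('/tmp/top.npy',allow_pickle=True).item()
# heights near work
for uv in[(384,155),(370,140),(340,120),(310,110),(280,110),(250,120),(215,140),(291,150)]:print(uv,depth(c,uv)[0].round(3))
E
```

```text
[ 0.887 -0.538  0.08  -0.001 -0.001 -0.28 ]
[ 1.03  -0.13   0.078  0.     0.    -0.28 ]
[ 0.993  0.302  0.078  0.     0.    -0.28 ]
[ 0.783  0.681  0.078  0.     0.    -0.28 ]
(384, 155) [ 0.598 -0.391  0.048]
(370, 140) [ 0.645 -0.367  0.02 ]
(340, 120) [ 0.686 -0.286  0.058]
(310, 110) [ 0.693 -0.207  0.108]
(280, 110) [ 0.692 -0.136  0.113]
(250, 120) [ 0.693 -0.062  0.046]
(215, 140) [0.652 0.03  0.013]
(291, 150) [ 0.627 -0.167  0.001]
```

Emit:
drive_tool([
  [0,0.45,-0.27,0.04,0,0,-0.1],
  [0,0.887,-0.538,0,0,0,-0.2],
  [0,0.887,-0.538,0,0,0,-0.28],
  [0,0.887,-0.538,0,0,0,-0.28],
])

```text
time_s: 0.5
position: [0.2816, -0.4933, 0.1981]
tcp_rot: [[0.732, 0.682, -0.0], [0.682, -0.732, 0.003], [0.002, -0.002, -1.0]]
force: [-0.0, -0.1, -0.5]
opening: 0.72
grasp_force: 0.0
```

Emit:
drive_tool([
  [0,0.4,-0.05,0,0,0,-0.1],
  [0,0.8,-0.1,0,0,0,-0.2],
  [0,1.0,-0.13,0,0,0,-0.28],
  [0,1.0,-0.13,0,0,0,-0.28],
])

```text
time_s: 0.9
position: [0.3584, -0.4022, 0.1982]
tcp_rot: [[0.392, 0.92, -0.0], [0.92, -0.392, 0.001], [0.001, -0.001, -1.0]]
force: [-0.3, -0.9, 0.1]
opening: 0.354
grasp_force: 0.0
```

Emit:
drive_tool([
  [0,0.4,0.12,0,0,0,-0.1],
  [0,0.8,0.24,0,0,0,-0.2],
  [0,0.99,0.3,0,0,0,-0.28],
  [0,0.99,0.3,0,0,0,-0.28],
])

```text
time_s: 1.3
position: [0.4385, -0.3088, 0.1983]
tcp_rot: [[-0.015, 1.0, 0.0], [1.0, 0.015, -0.0], [-0.0, 0.0, -1.0]]
force: [-0.6, -0.7, 0.4]
opening: 0.031
grasp_force: 0.0
```

```bash
python3 - <<'E'
from g import *
p,R=cur(); print(p,read_state()['joint_positions'],read_state()['opening']); print(row(p,R,[.5204,-.2108,.16],115))
c=cap('wrist','wrist.png')
E
```

```text
[ 0.43848535 -0.30880761  0.19830768] [-4.70992223e+01  2.34071797e+01  9.48490896e+01 -1.89149551e-03
  6.17256436e+01 -4.79698006e+01] 0.030890871538371625
[ 0.806  0.695  0.319  0.     0.    -0.281]
```

View pics/wrist.png

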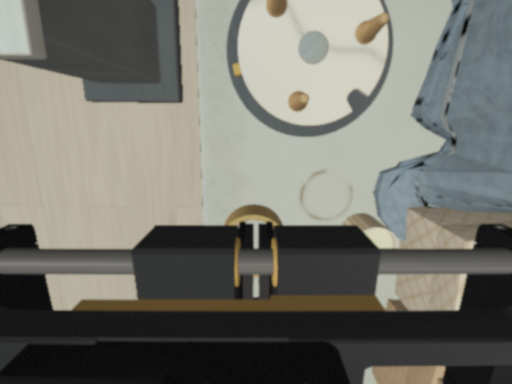

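The wrist view shows the cap at (313,47), the key at (237,69), the notch at (356,99) and the shut fingers near (255,250). I'll triangulate these against the top view.

```bash
python3 - <<'E'
from m import *
a=np.load('/tmp/top.npy',allow_pickle=True).item();b=np.load('/tmp/wrist.npy',allow_pickle=True).item()
def tri(u,v):
    n=[cv2.undistortPoints(np.float64([[x]]),K(c),np.float64(c['D'])).reshape(2,1) for c,x in((a,u),(b,v))]
    M=[np.c_[cv2.Rodrigues(np.float64(c['rvec']))[0],np.ravel(c['tvec'])] for c in(a,b)]
    X=cv2.triangulatePoints(M[0],M[1],*n).ravel();return X[:3]/X[3]
def blob(c,lo,hi,at,rad,hsvspace=True):
    im=cv2.cvtColor(c['color'],cv2.COLOR_BGR2HSV) if hsvspace else c['color']
    m=np.zeros(im.shape[:2],np.uint8);cv2.circle(m,at,rad,255,-1);m&=cv2.inRange(im,lo,hi)
    n,l,s,ce=cv2.connectedComponentsWithStats(m);j=1+np.argmax(s[1:,4]);return ce[j]
cp=[blob(a,(80,15,100),(130,90,190),(291,195),11),blob(b,(80,10,80),(130,90,190),(313,47),22)]
ky=[blob(a,(10,100,120),(35,255,255),(299,230),7),blob(b,(10,100,100),(35,255,255),(237,69),11)]
nt=[blob(a,(0,0,0),(180,255,120),(312,173),5),blob(b,(0,0,0),(180,255,120),(357,99),9)]
for n,x in(('cap',cp),('key',ky)):print(n,x,tri(*x))
meas(b)
E
```

```text
cap [array([293., 200.]), array([302.36,  46.6 ])] [ 0.48306796 -0.16469758  0.07530128]
key [array([299.61111111, 229.66666667]), array([236.29577465,  69.36619718])] [ 0.41508211 -0.18164634  0.04378703]
platter (array([ 0.49624041, -0.16225944]), 0.07951615005731583)
notch_az (np.float64(24.07556486070538), np.int64(112), array([-53., -53., -52., -52., -52., -52., -51., -51., -50., -50., -48.,
       -48., -47., -45., -44., -42., -41., -40., -39., -38., -38., -37.,
       -37., -37., -36., -36., -36., -36.,   4.,   4.,   5.,   5.,   5.,
         5.,   6.,   7.,   8.,   9.,   9.,  10.,  11.,  11.,  12.,  13.,
        13.,  14.,  26.,  27.,  27.,  27.,  27.,  27.,  27.,  27.,  27.,
        27.,  27.,  27.,  28.,  28.,  28.,  28.,  28.,  39.,  39.,  40.,
        40.,  41.,  41.,  42.,  42.,  43.,  44.,  44.,  45.,  45.,  46.,
        47.,  47.,  48.,  49.,  50.,  50.,  51.,  52.,  53.,  53.,  54.,
       139., 140., 140., 140., 141., 141., 141., 141., 142., 142., 142.,
       143., 143., 143., 143., 144., 145., 145., 145., 145., 146., 146.,
       147., 147.]))
brown [(array([276.2,   6.5]), np.int32(246), array([ 0.4573, -0.1207]), 0.0569, 133.2), (array([370.1,  28.5]), np.int32(457), array([ 0.5592, -0.1398]), 0.0668, 19.7), (array([236.3,  69.3]), np.int32(79), array([ 0.415, -0.183]), 0.0838, -165.7), (array([297.4, 100.9]), np.int32(235), array([ 0.4846, -0.2153]), 0.0543, -102.3)]
```

Emit:
drive_tool([
  [0,0.3,0.25,0.1,0,0,-0.1],
  [0,0.6,0.5,0.2,0,0,-0.2],
  [0,0.806,0.695,0.319,0,0,-0.281],
  [0,0.806,0.695,0.319,0,0,-0.281],
  [0,0.806,0.695,0.319,0,0,-0.281],
])

```text
time_s: 1.85
position: [0.519, -0.2133, 0.1597]
tcp_rot: [[-0.419, 0.908, -0.001], [0.908, 0.419, -0.001], [-0.0, -0.001, -1.0]]
force: [-0.2, -0.0, 0.3]
opening: 0.003
grasp_force: 0.0
```

```bash
python3 - <<'E'
from g import *
p,R=cur();th=np.radians(-65)
print(row(p,R,[.4966+.056*np.cos(th),-.161+.056*np.sin(th),.075],115))
k=np.radians(4*np.arange(1,9));print(np.round(np.c_[.056*(1-np.cos(k))/.12,-.056*np.sin(k)/.12,k/1.5],3).tolist())
E
```

```text
[ 0.008  0.016  0.706 -0.001  0.    -0.003]
[[0.001, -0.033, 0.047], [0.005, -0.065, 0.093], [0.01, -0.097, 0.14], [0.018, -0.129, 0.186], [0.028, -0.16, 0.233], [0.04, -0.19, 0.279], [0.055, -0.219, 0.326], [0.071, -0.247, 0.372]]
```

Emit:
drive_tool([
  [0,0.008,0.016,0.2,0,0,0],
  [0,0.008,0.016,0.4,0,0,0],
  [0,0.008,0.016,0.6,0,0,0],
  [0,0.008,0.016,0.7,0,0,0],
  [0,0.008,0.016,0.706,0,0,0],
  [0,0.008,0.016,0.706,0,0,0],
])

```text
time_s: 2.45
position: [0.5208, -0.2114, 0.076]
tcp_rot: [[-0.42, 0.908, 0.001], [0.908, 0.42, -0.001], [-0.001, 0.0, -1.0]]
force: [-0.4, -0.0, -0.7]
opening: 0.006
grasp_force: 0.0
```

Emit:
drive_tool([
  [0,0.001,-0.033,0,0,0,0.047],
  [0,0.005,-0.065,0,0,0,0.093],
  [0,0.01,-0.097,0,0,0,0.14],
  [0,0.018,-0.129,0,0,0,0.186],
  [0,0.028,-0.16,0,0,0,0.233],
  [0,0.04,-0.19,0,0,0,0.279],
  [0,0.055,-0.219,0,0,0,0.326],
  [0,0.071,-0.247,0,0,0,0.372],
])

```text
time_s: 3.25
position: [0.4919, -0.2162, 0.0773]
tcp_rot: [[0.126, 0.992, 0.004], [0.992, -0.126, -0.003], [-0.003, 0.005, -1.0]]
force: [0.5, 0.3, 0.1]
opening: 0.003
grasp_force: 0.5
```

```bash
python3 - <<'E'
from m import *
c=cap('wrist','w2.png')
s=read_state();p=s['position'];d=p[:2]-np.array([.4966,-.161]);print(p,np.hypot(*d),az(d),s['joint_positions'],s['force'])
E
```

```text
[ 0.4909097  -0.21572878  0.07716252] 0.05502380429036441 -95.93586493203667 [-3.56641693e+01  3.36518969e+01  1.01140314e+02 -1.27358108e-02
  4.50009934e+01 -2.83221261e+01] [-1.22771042  0.02098858  0.27520875]
```

View pics/w2.png

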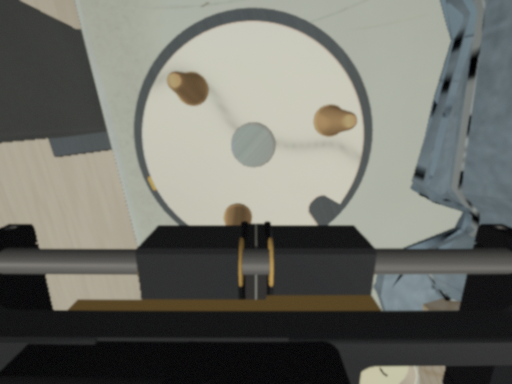

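The cone being pushed is at (237,215), against the finger's left side. The notch is at (324,209) and the key at (152,184), so the push is working. Continuing along the arc.

Emit:
drive_tool([
  [0,0.001,-0.033,0,0,0,0.047],
  [0,0.005,-0.065,0,0,0,0.093],
  [0,0.01,-0.097,0,0,0,0.14],
  [0,0.018,-0.129,0,0,0,0.186],
  [0,0.028,-0.16,0,0,0,0.233],
  [0,0.04,-0.19,0,0,0,0.279],
  [0,0.055,-0.219,0,0,0,0.326],
  [0,0.071,-0.247,0,0,0,0.372],
])

```text
time_s: 4.1
position: [0.4633, -0.2041, 0.077]
tcp_rot: [[0.631, 0.776, 0.004], [0.776, -0.631, -0.003], [-0.0, 0.005, -1.0]]
force: [0.2, -1.3, 0.8]
opening: 0.005
grasp_force: 0.5
```

Emit:
drive_tool([
  [0,0.001,-0.033,0,0,0,0.047],
  [0,0.005,-0.065,0,0,0,0.093],
  [0,0.01,-0.097,0,0,0,0.14],
  [0,0.018,-0.129,0,0,0,0.186],
  [0,0.028,-0.16,0,0,0,0.233],
  [0,0.04,-0.19,0,0,0,0.279],
  [0,0.055,-0.219,0,0,0,0.326],
  [0,0.071,-0.247,0,0,0,0.372],
])

```text
time_s: 4.9
position: [0.4457, -0.1787, 0.0769]
tcp_rot: [[0.946, 0.324, 0.004], [0.324, -0.946, -0.003], [0.002, 0.004, -1.0]]
force: [0.9, -1.3, 0.7]
opening: 0.002
grasp_force: 0.6
```

```bash
python3 - <<'E'
from m import *
c=cap('wrist')
s=read_state();p=s['position'];d=p[:2]-np.array([.4966,-.161]);print(p,np.hypot(*d),az(d),s['joint_positions'],s['force'],s['tcp_rot'])
im=c['color'];T=np.array([.4966,-.161])
# sample grey along circles: dark sectors = notch
def sect(r,z):
    t=np.arange(-180,180,1.);uv=proj(c,np.c_[T[0]+r*np.cos(np.radians(t)),T[1]+r*np.sin(np.radians(t)),0*t+z]).round().astype(int)
    ok=(uv[:,0]>=0)&(uv[:,0]<512)&(uv[:,1]>=0)&(uv[:,1]<225)
    return t[ok],im[uv[ok,1],uv[ok,0]]
t,v=sect(.072,.061);print('dark',t[v.max(1)<120],'seen',t.min(),t.max())
m=meas(c,T=T)['brown']
E
```

```text
[ 0.44513281 -0.17783309  0.0768067 ] 0.054150013528660876 -161.8889205097571 [-3.51619438e+01  3.07355750e+01  1.09208017e+02 -9.80865999e-03
  3.98711345e+01  3.60231189e+01] [-0.60121722  0.58458355 -0.7039244 ] [[ 0.94652055  0.32263322  0.00258038]
 [ 0.32263845 -0.94652027 -0.00195193]
 [ 0.00181262  0.00268007 -0.99999477]]
dark [-123. -122. -121. -120. -119. -118. -117. -116. -115. -114. -113. -112.
 -111. -110. -109.] seen -128.0 166.0
platter (array([ 0.51059514, -0.16793901]), 0.09037376940250397)
notch_az (np.float64(-27.34313731788886), np.int64(59), array([-48., -46., -45., -43., -42., -42., -41., -41., -40., -39., -39.,
       -38., -38., -37., -36., -36., -35., -34., -34., -33., -33., -32.,
       -31., -31., -30., -30., -29., -28., -27., -27., -26., -25., -25.,
       -24., -24., -24., -23., -22., -22., -21., -21., -20., -19., -19.,
       -18., -18., -17., -17., -16., -16., -15., -14., -14., -13., -13.,
       -12., -11., -10.,  -9.]))
brown [(array([195.4,  85.2]), np.int32(886), array([ 0.5224, -0.1069]), 0.0622, 79.1), (array([337.4, 125.1]), np.int32(867), array([ 0.5298, -0.2144]), 0.0503, -67.6), (array([237. , 215.3]), np.int32(434), array([ 0.4382, -0.1656]), 0.0724, 178.1), (array([240.5, 247.5]), np.int32(103), array([ 0.4121, -0.177 ]), 0.0989, -174.8), (array([270.6, 247.5]), np.int32(101), array([ 0.4202, -0.2009]), 0.0962, -160.0)]
```

Emit:
drive_tool([
  [0,0.001,-0.033,0,0,0,0.047],
  [0,0.005,-0.065,0,0,0,0.093],
  [0,0.01,-0.097,0,0,0,0.14],
  [0,0.018,-0.129,0,0,0,0.186],
  [0,0.028,-0.16,0,0,0,0.233],
  [0,0.04,-0.19,0,0,0,0.279],
  [0,0.055,-0.219,0,0,0,0.326],
  [0,0.071,-0.247,0,0,0,0.372],
])

```text
time_s: 5.75
position: [0.4443, -0.1478, 0.0766]
tcp_rot: [[0.974, -0.225, 0.004], [-0.225, -0.974, -0.003], [0.004, 0.002, -1.0]]
force: [0.1, -1.6, 0.9]
opening: 0.008
grasp_force: 0.6
```

Emit:
drive_tool([
  [0,0.0,-0.016,0,0,0,0.023],
  [0,0.001,-0.033,0,0,0,0.047],
  [0,0.003,-0.049,0,0,0,0.07],
  [0,0.005,-0.065,0,0,0,0.093],
  [0,0.005,-0.065,0,0,0,0.093],
])

```text
time_s: 6.25
position: [0.446, -0.1398, 0.0764]
tcp_rot: [[0.935, -0.355, 0.002], [-0.355, -0.935, -0.002], [0.003, 0.001, -1.0]]
force: [-0.7, -0.1, 0.0]
opening: 0.007
grasp_force: 0.2
```

```bash
cat > s.py <<'E'
from m import *
T=np.array([.4966,-.161])
def notch(name,z=.061,rows=384):
    c=cap(name,name+'_n.png');im=c['color'];t=np.arange(-180,180,.5)
    def ring(r,z):
        uv=proj(c,np.c_[T[0]+r*np.cos(np.radians(t)),T[1]+r*np.sin(np.radians(t)),0*t+z]).round().astype(int)
        ok=(uv[:,0]>=0)&(uv[:,0]<512)&(uv[:,1]>=0)&(uv[:,1]<rows);return t[ok],im[uv[ok,1],uv[ok,0]].astype(int)
    for r in(.068,.072,.075): tt,v=ring(r,z);print(name,r,'nonwhite',tt[v.max(1)<130].tolist(),'brass',tt[v[:,2]-v[:,0]>70].tolist())
    tt,v=ring(.0845,.0505);print('brass outer',tt[v[:,2]-v[:,0]>60].tolist())
    s=read_state();p=s['position'];d=p[:2]-T;print(p,np.hypot(*d),az(d),s['force'])
E
python3 -c "
from s import *
notch('wrist',rows=225);notch('top')"
```

```text
wrist 0.068 nonwhite [-160.0, -159.5, -159.0, -158.5, -158.0, -157.5, -157.0, -156.5, -156.0, -155.5, -155.0, -154.5, -154.0, -153.5, -153.0, -152.5, -152.0, -151.5, -151.0, -150.5, -150.0, -105.0, -104.5, -104.0, -103.5, -103.0, -99.5, -99.0, -98.5, -98.0, -97.5, -97.0, -96.5, -96.0, -95.5, -95.0, -94.5, 18.5] brass [-164.0, -163.5, -163.0, -162.5, -162.0, -161.5, -161.0, -160.5]
wrist 0.072 nonwhite [-160.0, -159.5, -159.0, -158.5, -158.0, -157.5, -157.0, -156.5, -156.0, -155.5, -155.0, -154.5, -154.0, -153.5, -153.0, -152.5, -152.0, -151.5, -151.0, -150.5, -150.0, -97.0, -96.5] brass [-164.5, -164.0, -163.5, -163.0, -162.5, -162.0, -161.5, -161.0, -160.5]
wrist 0.075 nonwhite [-160.5, -160.0, -159.5, -159.0, -158.5, -158.0, -157.5, -157.0, -156.5, -156.0, -155.5, -155.0, -154.5, -154.0, -153.5, -153.0, -152.5, -152.0, -151.5, -151.0, -150.5, -150.0, -149.5] brass [-164.5, -164.0, -163.5, -163.0, -162.5, -162.0, -161.5, -161.0]
brass outer [-161.5]
[ 0.44573933 -0.13964474  0.07622881] 0.05516207631885795 157.22354841676753 [-0.47569518 -0.55015028  0.3913792 ]
top 0.068 nonwhite [
[... 12157 characters left out ...]
, 140.0, 140.5, 141.0, 141.5, 142.0, 142.5, 143.0, 143.5, 144.0, 144.5, 145.0, 145.5, 146.0, 146.5, 147.0, 147.5, 148.0, 148.5, 149.0, 149.5, 150.0, 150.5, 151.0, 151.5, 152.0, 152.5, 153.0, 153.5, 154.0, 154.5, 155.0, 155.5, 156.0, 156.5, 157.0, 157.5, 158.0, 158.5, 159.0, 159.5, 160.0, 160.5, 161.0, 161.5, 162.0, 162.5, 163.0, 163.5, 164.0, 164.5, 165.0, 165.5, 166.0, 166.5, 167.0, 167.5, 168.0, 168.5, 169.0, 169.5, 170.0, 170.5, 171.0, 171.5, 172.0, 172.5, 173.0, 173.5, 174.0, 174.5, 175.0, 175.5, 176.0, 176.5, 177.0, 177.5, 178.0, 178.5, 179.0, 179.5] brass []
brass outer []
[ 0.44557434 -0.13958944  0.07609563] 0.05533560912791889 157.23689308160354 [ 0.17317551 -0.42301771  0.20325535]
```

View pics/wrist_n.png

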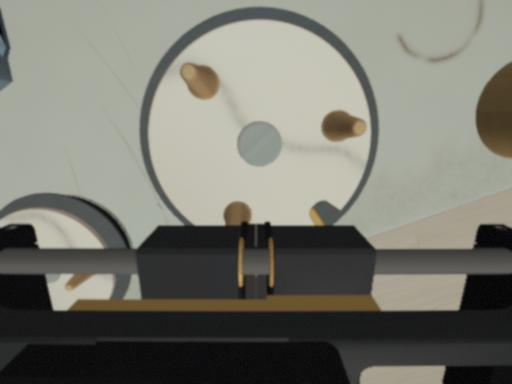

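The notch, near (322,212), spans about -164 to -150° with brass appearing in it at its left side. Its centre is at about -157° and the key at -165.7°, so about 9° more is needed.

Emit:
drive_tool([
  [0,0.0,-0.012,0,0,0,0.017],
  [0,0.001,-0.024,0,0,0,0.035],
  [0,0.003,-0.037,0,0,0,0.052],
  [0,0.004,-0.049,0,0,0,0.07],
  [0,0.005,-0.061,0,0,0,0.087],
  [0,0.006,-0.073,0,0,0,0.105],
  [0,0.006,-0.073,0,0,0,0.105],
])

```text
time_s: 7.05
position: [0.4487, -0.1308, 0.0754]
tcp_rot: [[0.866, -0.5, -0.0], [-0.5, -0.866, 0.0], [-0.0, -0.0, -1.0]]
force: [-0.2, -0.7, 0.1]
opening: 0.007
grasp_force: 0.2
```

Emit:
drive_tool([
  [0,0.0,0.06,0,0,0,0],
  [0,0.0,0.1,-0.1,0,0,0],
  [0,0.0,0.1,-0.4,0,0,0],
  [0,0.0,0.1,-0.7,0,0,0],
  [0,-0.4,0.1,-0.85,0,0,0],
  [0,-0.7,0.1,-0.85,0,0,0],
  [0,-0.7,0.1,-0.85,0,0,0],
])

```text
time_s: 7.75
position: [0.3634, -0.0954, 0.1771]
tcp_rot: [[0.867, -0.499, -0.007], [-0.499, -0.867, 0.005], [-0.008, -0.0, -1.0]]
force: [0.5, 0.6, -1.3]
opening: 0.001
grasp_force: 0.0
```

```bash
python3 -c "
from s import *
notch('wrist',rows=225)"
```

```text
wrist 0.068 nonwhite [-174.0, -173.5, -173.0, -172.5, -172.0, -171.5, -161.5, -161.0] brass [-171.0, -170.5, -170.0, -169.5, -169.0, -168.5, -168.0, -167.5, -167.0, -166.5, -166.0, -165.5, -165.0, -164.5, -164.0, -163.5, -163.0, -162.5, -162.0]
wrist 0.072 nonwhite [-174.5, -174.0, -173.5, -173.0, -172.5, -172.0, -171.5, -161.5, -161.0, -160.5] brass [-171.0, -170.5, -170.0, -169.5, -169.0, -168.5, -168.0, -167.5, -167.0, -166.5, -166.0, -165.5, -165.0, -164.5, -164.0, -163.5, -163.0, -162.5]
wrist 0.075 nonwhite [-174.0, -173.5, -173.0, -172.5, -172.0, -171.5, -161.5, -161.0, -160.5] brass [-171.0, -170.5, -170.0, -169.5, -169.0, -168.5, -168.0, -167.5, -167.0, -166.5, -166.0, -165.5, -165.0, -164.5, -164.0, -163.5, -163.0, -162.5, -162.0]
brass outer [-169.5, -169.0, -168.5, -168.0, -167.5, -167.0, -166.5, -166.0, -165.5, -165.0, -164.5, -164.0, -163.5, -163.0, -162.5, -162.0]
[ 0.36687065 -0.09774266  0.17741309] 0.1443301634438611 154.00567030860662 [-0.11892068  0.16375893  1.03239234]
```

View pics/wrist_n.png

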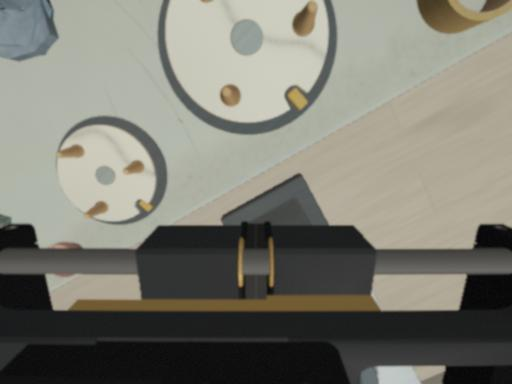

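The brass key now stands inside the notch at (297,98), with dark gaps on both sides and an offset of about 1.5° (2 mm), which is inside the guide range. Next, over to the cap at (247,37).

```bash
python3 - <<'E'
from m import *
from g import *
a=np.load('/tmp/top.npy',allow_pickle=True).item();b=np.load('/tmp/wrist.npy',allow_pickle=True).item()
n=[cv2.undistortPoints(np.float64([[x]]),K(c),np.float64(c['D'])).reshape(2,1) for c,x in((a,(291,195.1)),(b,(247,37)))]
M=[np.c_[cv2.Rodrigues(np.float64(c['rvec']))[0],np.ravel(c['tvec'])] for c in(a,b)]
X=cv2.triangulatePoints(M[0],M[1],*n).ravel();print('cap',X[:3]/X[3],plane(b,[(247,37)],.0645))
p,R=cur();print(p)
print(row(p,R,[.43,-.129,.14],-30)); print(row(np.array([.43,-.129,.14]),tool(-30),[.4966,-.1605,.08],-30))
E
```

```text
cap [ 0.49469067 -0.16104754  0.07133706] [[ 0.49583051 -0.16235851  0.0645    ]]
[ 0.36687065 -0.09774266  0.17741309]
[ 0.587 -0.037  0.31  -0.     0.002  0.001]
[ 0.612 -0.05   0.5    0.     0.     0.   ]
```

Emit:
drive_tool([
  [0,0.3,-0.02,0.15,0,0,0],
  [0,0.587,-0.037,0.25,0,0,0],
  [0,0.587,-0.037,0.3,0,0,0],
  [0,0.587,-0.037,0.3,0,0,0],
])

```text
time_s: 8.2
position: [0.4333, -0.1312, 0.1401]
tcp_rot: [[0.866, -0.5, -0.003], [-0.5, -0.866, 0.002], [-0.003, -0.0, -1.0]]
force: [-0.0, 0.5, -0.4]
opening: 0.005
grasp_force: 0.0
```

```bash
python3 - <<'E'
from g import *
p,R=cur();print(p,row(p,R,[.4964,-.1608,.08],-30),read_state()['force'])
E
```

```text
[ 0.43325606 -0.13123902  0.14009176] [ 0.58  -0.049  0.499 -0.     0.002  0.   ] [-0.03038333  0.53915555 -0.38691545]
```

Emit:
drive_tool([
  [0,0.3,-0.025,0,0,0,0],
  [0,0.58,-0.049,0,0,0,0],
  [0,0.58,-0.049,0.1,0,0,0],
  [0,0.58,-0.049,0.3,0,0,0],
  [0,0.58,-0.049,0.45,0,0,0],
  [0,0.58,-0.049,0.5,0,0,0],
  [0,0.58,-0.049,0.5,0,0,0],
])

```text
time_s: 8.9
position: [0.4949, -0.1597, 0.0807]
tcp_rot: [[0.866, -0.499, -0.003], [-0.499, -0.866, 0.002], [-0.003, -0.0, -1.0]]
force: [0.6, -0.7, 0.9]
opening: 0.005
grasp_force: 0.0
```

Emit:
drive_tool([
  [0,0,0,0.03,0,0,0],
  [0,0,0,0.06,0,0,0],
  [0,0,0,0.09,0,0,0],
  [0,0,0,0.12,0,0,0],
  [0,0,0,0.135,0,0,0],
  [0,0,0,0.15,0,0,0],
  [0,0,0,0.15,0,0,0],
])

```text
time_s: 9.6
position: [0.4963, -0.1605, 0.0632]
tcp_rot: [[0.866, -0.499, -0.0], [-0.499, -0.866, 0.0], [-0.0, -0.0, -1.0]]
force: [0.1, 0.1, 0.6]
opening: 0.009
grasp_force: 0.0
```

Emit:
drive_tool([
  [0,0,0,0.012,0,0,0],
  [0,0,0,0.024,0,0,0],
  [0,0,0,0.036,0,0,0],
  [0,0,0,0.036,0,0,0],
])

```text
time_s: 10.0
position: [0.4963, -0.1604, 0.0589]
tcp_rot: [[0.866, -0.499, -0.0], [-0.499, -0.866, 0.0], [-0.0, -0.0, -1.0]]
force: [-0.7, 0.1, -0.1]
opening: 0.006
grasp_force: 0.0
```

Emit:
drive_tool([
  [0,0,0,0.012,0,0,0],
  [0,0,0,0.024,0,0,0],
  [0,0,0,0.036,0,0,0],
])

```text
time_s: 10.3
position: [0.4965, -0.1605, 0.0547]
tcp_rot: [[0.866, -0.499, 0.0], [-0.499, -0.866, -0.0], [0.0, 0.0, -1.0]]
force: [0.6, 0.0, -0.6]
opening: 0.008
grasp_force: 0.0
```

Emit:
drive_tool([
  [0,0,0,0.01,0,0,0],
  [0,0,0,0.02,0,0,0],
])

```text
time_s: 10.5
position: [0.4964, -0.1605, 0.0523]
tcp_rot: [[0.866, -0.499, -0.0], [-0.499, -0.866, 0.0], [-0.0, 0.0, -1.0]]
force: [-0.4, 0.2, 0.4]
opening: 0.008
grasp_force: 0.0
```

```bash
python3 - <<'E'
from s import *
c=cap('wrist','w5.png');b=cap('scene')
u=proj(b,[[.4966,-.161,.06]])[0].astype(int);print(u)
x0=max(u[0]-60,0);cr=b['color'][u[1]-60:u[1]+40,x0:x0+120]
w=c['color'][0:260]
v=np.vstack([cv2.resize(w,(591,300)),cv2.resize(cr,(360,300),interpolation=cv2.INTER_CUBIC) if 0 else np.pad(cv2.resize(cr,(360,300),interpolation=cv2.INTER_CUBIC),((0,0),(0,231),(0,0)))])
cv2.imwrite('pics/v5.png',v);s=read_state();print(s['position'],s['force'],s['tau'])
E
```

```text
[265 183]
[ 0.49634768 -0.16043514  0.05222789] [ 0.03142165 -0.43481082  0.12758707] [-7.37400027e-03 -3.97278070e+01 -9.48473454e+00  2.42028449e-02
 -9.02913418e-02  8.10315714e-05]
```

View pics/v5.png

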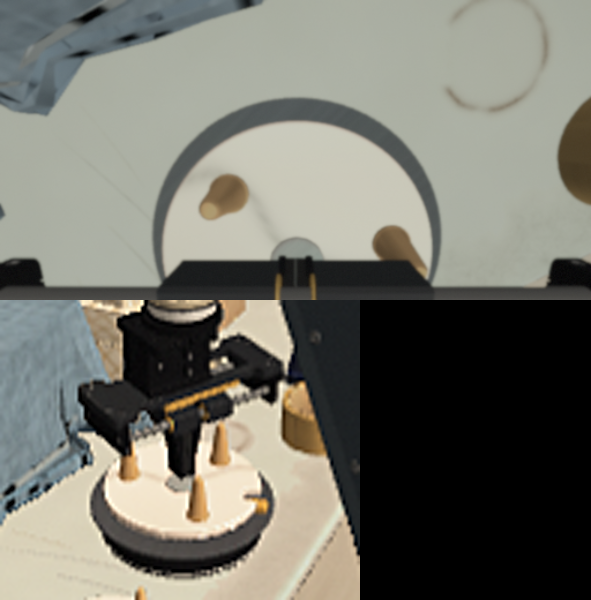

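The fingertip stands over the cap, but it is unclear whether it touches. I'll check heights by depth.

```bash
python3 - <<'E'
from s import *
for n in('wrist','scene'):
  c=np.load('/tmp/%s.npy'%n,allow_pickle=True).item()
  for nm,r,zs in(('platter',.04,.056),('platter',.072,.056),('plate',.088,.042),('table',.115,0)):
    t=np.radians(np.arange(0,360,3));uv=proj(c,np.c_[T[0]+r*np.cos(t),T[1]+r*np.sin(t),0*t+zs]).round()
    ok=(uv[:,0]>=0)&(uv[:,0]<512)&(uv[:,1]>=0)&(uv[:,1]<(215 if n=='wrist' else 384));d=depth(c,uv[ok])
    print(n,nm,r,np.percentile(d[:,2],[10,25,50,75,90]).round(4))
E
```

```text
wrist platter 0.04 [0.0598 0.0602 0.0608 0.0612 0.0615]
wrist platter 0.072 [0.0597 0.0602 0.0608 0.0612 0.0614]
wrist plate 0.088 [0.0407 0.0411 0.0416 0.0422 0.0427]
wrist table 0.115 [-0.0016 -0.0011 -0.0006 -0.0003  0.0001]
scene platter 0.04 [0.0611 0.0616 0.0626 0.0639 0.0798]
scene platter 0.072 [0.0602 0.0611 0.0623 0.0641 0.0827]
scene plate 0.088 [0.042  0.0427 0.044  0.0624 0.0792]
scene table 0.115 [-0.0004  0.0006  0.0019  0.0612  0.0632]
```

The platter is still up, with its top at 61 mm, and there is no contact force yet. Going on down in small steps while watching the force.

Emit:
drive_tool([
  [0,0,0,0.01,0,0,0],
  [0,0,0,0.02,0,0,0],
  [0,0,0,0.03,0,0,0],
  [0,0,0,0.03,0,0,0],
])

```text
time_s: 11.0
position: [0.4964, -0.1605, 0.0486]
tcp_rot: [[0.866, -0.499, -0.0], [-0.499, -0.866, 0.0], [-0.0, 0.0, -1.0]]
force: [-0.5, 0.1, 0.9]
opening: 0.006
grasp_force: 0.0
```

```bash
cat > z.py <<'E'
from s import *
c=cap('wrist')
for nm,r,zs in(('platter',.04,.056),('plate',.088,.042)):
    t=np.radians(np.arange(0,360,3));uv=proj(c,np.c_[T[0]+r*np.cos(t),T[1]+r*np.sin(t),0*t+zs]).round()
    ok=(uv[:,0]>=0)&(uv[:,0]<512)&(uv[:,1]>=0)&(uv[:,1]<215);print(nm,np.median(depth(c,uv[ok])[:,2]).round(4))
# depth profile down the column of the fingers (tip)
uv=np.array([(u,v) for v in range(205,300,8) for u in(257,)]);print([(int(v),*d.round(3)) for (u,v),d in zip(uv,depth(c,uv))])
s=read_state();print(s['position'],s['force'])
E
python3 z.py
```

```text
platter 0.0606
plate 0.0416
[(205, np.float64(0.511), np.float64(-0.17), np.float64(0.06)), (213, np.float64(0.508), np.float64(-0.168), np.float64(0.065)), (221, np.float64(0.503), np.float64(-0.165), np.float64(0.064)), (229, np.float64(0.504), np.float64(-0.166), np.float64(0.082)), (237, np.float64(0.504), np.float64(-0.166), np.float64(0.093)), (245, np.float64(0.502), np.float64(-0.165), np.float64(0.099)), (253, np.float64(0.524), np.float64(-0.177), np.float64(0.157)), (261, np.float64(0.523), np.float64(-0.176), np.float64(0.16)), (269, np.float64(0.521), np.float64(-0.175), np.float64(0.161)), (277, np.float64(0.498), np.float64(-0.162), np.float64(0.122)), (285, np.float64(0.494), np.float64(-0.16), np.float64(0.122)), (293, np.float64(0.491), np.float64(-0.158), np.float64(0.122))]
[ 0.49638882 -0.16048193  0.04869998] [-0.52644675  0.32297714 -0.22087076]
```

By depth, the true fingertip is about 70 mm high, roughly 20 mm behind the reported TCP. The body's underside, at about 122 mm, still clears the cones. Continuing down slowly.

Emit:
drive_tool([
  [0,0,0,0.01,0,0,0],
  [0,0,0,0.02,0,0,0],
  [0,0,0,0.03,0,0,0],
])

```text
time_s: 11.35
position: [0.4965, -0.1605, 0.0451]
tcp_rot: [[0.866, -0.499, 0.0], [-0.499, -0.866, -0.0], [0.0, -0.0, -1.0]]
force: [-0.0, -0.2, 0.5]
opening: 0.007
grasp_force: 0.0
```

Emit:
drive_tool([
  [0,0,0,0.008,0,0,0],
  [0,0,0,0.016,0,0,0],
])

```text
time_s: 11.55
position: [0.4965, -0.1605, 0.0432]
tcp_rot: [[0.866, -0.499, -0.0], [-0.499, -0.866, 0.0], [-0.0, -0.0, -1.0]]
force: [-0.1, -0.2, 0.5]
opening: 0.006
grasp_force: 0.0
```

```bash
python3 z.py
```

```text
platter 0.0605
plate 0.0417
[(205, np.float64(0.513), np.float64(-0.171), np.float64(0.061)), (213, np.float64(0.509), np.float64(-0.169), np.float64(0.064)), (221, np.float64(0.505), np.float64(-0.166), np.float64(0.064)), (229, np.float64(0.504), np.float64(-0.166), np.float64(0.077)), (237, np.float64(0.504), np.float64(-0.166), np.float64(0.089)), (245, np.float64(0.503), np.float64(-0.165), np.float64(0.094)), (253, np.float64(0.524), np.float64(-0.177), np.float64(0.153)), (261, np.float64(0.523), np.float64(-0.176), np.float64(0.154)), (269, np.float64(0.521), np.float64(-0.175), np.float64(0.155)), (277, np.float64(0.498), np.float64(-0.162), np.float64(0.117)), (285, np.float64(0.494), np.float64(-0.16), np.float64(0.116)), (293, np.float64(0.491), np.float64(-0.158), np.float64(0.117))]
[ 0.49636775 -0.16045999  0.04303795] [-0.17873614 -0.3849206  -0.31145152]
```

```bash
python3 - <<'E'
from s import *
c=np.load('/tmp/wrist.npy',allow_pickle=True).item();R=read_state()['tcp_rot'];p=read_state()['position']
for u in(248,257,266):
    uv=np.array([(u,v) for v in range(218,232)]);d=(depth(c,uv)-p)@R;print(u,[(int(v),*(1000*x).round(1)) for (_,v),x in zip(uv,d)])
d=depth(c,[(u,v) for v in range(0,384,3) for u in range(0,512,3)]);q=(d-p)@R;m=(q[:,2]>-.1)&(d[:,2]>.1)&(np.hypot(*(d[:,:2]-T).T)<.12)
print('lowest body pts (tool mm)',(1000*q[m][np.argsort(d[m][:,2])][:400:20]).round(0).tolist())
E
```

```text
248 [(218, np.float64(12.3), np.float64(-4.6), np.float64(-21.8)), (219, np.float64(11.4), np.float64(-4.6), np.float64(-21.2)), (220, np.float64(11.0), np.float64(-4.6), np.float64(-22.0)), (221, np.float64(9.8), np.float64(-4.6), np.float64(-20.4)), (222, np.float64(8.9), np.float64(-4.7), np.float64(-19.8)), (223, np.float64(8.9), np.float64(-4.6), np.float64(-21.5)), (224, np.float64(9.3), np.float64(-4.5), np.float64(-24.5)), (225, np.float64(9.6), np.float64(-4.5), np.float64(-27.0)), (226, np.float64(9.7), np.float64(-4.4), np.float64(-28.8)), (227, np.float64(9.2), np.float64(-4.4), np.float64(-29.3)), (228, np.float64(9.4), np.float64(-4.4), np.float64(-31.3)), (229, np.float64(9.0), np.float64(-4.3), np.float64(-32.0)), (230, np.float64(9.7), np.float64(-4.3), np.float64(-35.2)), (231, np.float64(9.5), np.float64(-4.2), np.float64(-36.1))]
257 [(218, np.float64(12.1), np.float64(1.1), np.float64(-21.2)), (219, np.float64(11.8), np.float64(1.1), np.float64(-22.2)), (220, np.float64(10.9), np.float64(1.1), np.float64(-21.5)), (221, np.float64(10.1), np.float64(1.1), np.float6
[... 1223 characters left out ...]
2)), (228, np.float64(11.2), np.float64(6.2), np.float64(-35.8)), (229, np.float64(11.0), np.float64(6.2), np.float64(-36.9)), (230, np.float64(10.8), np.float64(6.1), np.float64(-37.9)), (231, np.float64(11.0), np.float64(6.1), np.float64(-39.7))]
lowest body pts (tool mm) [[18.0, 54.0, -57.0], [46.0, -39.0, -61.0], [45.0, -37.0, -63.0], [-1.0, -2.0, -72.0], [-7.0, 4.0, -73.0], [-0.0, -3.0, -73.0], [3.0, 5.0, -81.0], [4.0, -79.0, -95.0], [-31.0, 79.0, -95.0], [36.0, -80.0, -96.0], [28.0, 80.0, -96.0], [12.0, 79.0, -97.0], [3.0, -78.0, -97.0], [11.0, 79.0, -98.0], [37.0, -26.0, -98.0], [14.0, 79.0, -98.0], [15.0, 79.0, -99.0], [13.0, -78.0, -99.0], [38.0, 11.0, -99.0], [38.0, -22.0, -100.0]]
```

The fingertip now appears to be right at the cap surface, and the outer body parts are well above the cones. Next steps press.

Emit:
drive_tool([
  [0,0,0,0.008,0,0,0],
  [0,0,0,0.016,0,0,0],
  [0,0,0,0.025,0,0,0],
])

```text
time_s: 11.9
position: [0.4965, -0.1606, 0.0405]
tcp_rot: [[0.866, -0.499, 0.0], [-0.499, -0.866, -0.0], [0.0, -0.0, -1.0]]
force: [-1.2, 0.0, 5.7]
opening: 0.009
grasp_force: 2.8
```

Emit:
drive_tool([
  [0,0,0,0.008,0,0,0],
  [0,0,0,0.016,0,0,0],
  [0,0,0,0.025,0,0,0],
])

```text
time_s: 12.2
position: [0.4965, -0.1605, 0.0379]
tcp_rot: [[0.867, -0.499, 0.0], [-0.499, -0.867, -0.0], [0.0, 0.0, -1.0]]
force: [-1.2, 0.1, 5.3]
opening: 0.004
grasp_force: 2.8
```

```bash
python3 z.py
```

```text
platter 0.0578
plate 0.0416
[(205, np.float64(0.514), np.float64(-0.172), np.float64(0.058)), (213, np.float64(0.51), np.float64(-0.169), np.float64(0.06)), (221, np.float64(0.506), np.float64(-0.167), np.float64(0.062)), (229, np.float64(0.504), np.float64(-0.166), np.float64(0.071)), (237, np.float64(0.504), np.float64(-0.166), np.float64(0.083)), (245, np.float64(0.502), np.float64(-0.165), np.float64(0.088)), (253, np.float64(0.524), np.float64(-0.177), np.float64(0.146)), (261, np.float64(0.523), np.float64(-0.177), np.float64(0.15)), (269, np.float64(0.521), np.float64(-0.175), np.float64(0.149)), (277, np.float64(0.498), np.float64(-0.162), np.float64(0.111)), (285, np.float64(0.494), np.float64(-0.16), np.float64(0.11)), (293, np.float64(0.491), np.float64(-0.158), np.float64(0.112))]
[ 0.49652669 -0.16055792  0.037688  ] [-0.87116781  0.00939164  4.41018236]
```

Contact is at 5.5 N and the platter is 3 mm down, already past the key's top, so it has entered.

Emit:
drive_tool([
  [0,0,0,0.008,0,0,0],
  [0,0,0,0.016,0,0,0],
  [0,0,0,0.025,0,0,0],
  [0,0,0,0.033,0,0,0],
])

```text
time_s: 12.65
position: [0.4965, -0.1606, 0.0339]
tcp_rot: [[0.866, -0.499, 0.0], [-0.499, -0.866, -0.0], [0.0, 0.0, -1.0]]
force: [-0.3, 0.2, 6.2]
opening: 0.006
grasp_force: 2.8
```

Emit:
drive_tool([
  [0,0,0,0.008,0,0,0],
  [0,0,0,0.016,0,0,0],
  [0,0,0,0.02,0,0,0],
])

```text
time_s: 12.95
position: [0.4965, -0.1605, 0.0315]
tcp_rot: [[0.867, -0.499, 0.0], [-0.499, -0.867, -0.0], [0.0, 0.0, -1.0]]
force: [-1.1, 1.2, 5.5]
opening: 0.001
grasp_force: 2.8
```

Emit:
drive_tool([
  [0,0,0,0.005,0,0,0],
  [0,0,0,0.01,0,0,0],
])

```text
time_s: 13.15
position: [0.4965, -0.1606, 0.0307]
tcp_rot: [[0.867, -0.499, 0.0], [-0.499, -0.867, -0.0], [0.0, 0.0, -1.0]]
force: [-1.9, 0.6, 14.7]
opening: 0.008
grasp_force: 7.1
```

```bash
python3 z.py
```

```text
platter 0.0508
plate 0.0418
[(205, np.float64(0.514), np.float64(-0.172), np.float64(0.051)), (213, np.float64(0.51), np.float64(-0.17), np.float64(0.054)), (221, np.float64(0.506), np.float64(-0.167), np.float64(0.055)), (229, np.float64(0.504), np.float64(-0.166), np.float64(0.064)), (237, np.float64(0.504), np.float64(-0.166), np.float64(0.075)), (245, np.float64(0.502), np.float64(-0.165), np.float64(0.081)), (253, np.float64(0.525), np.float64(-0.177), np.float64(0.14)), (261, np.float64(0.523), np.float64(-0.177), np.float64(0.143)), (269, np.float64(0.521), np.float64(-0.175), np.float64(0.142)), (277, np.float64(0.498), np.float64(-0.162), np.float64(0.104)), (285, np.float64(0.494), np.float64(-0.16), np.float64(0.103)), (293, np.float64(0.49), np.float64(-0.158), np.float64(0.103))]
[ 0.49654964 -0.16055679  0.03076008] [-1.03248484  0.84272498  9.18183526]
```

The force rose to about 15 N with the platter's top at 51 mm, so it is home. One small extra press, then straight up and back.

Emit:
drive_tool([
  [0,0,0,0.006,0,0,0],
  [0,0,0,0.006,0,0,0],
  [0,0,0,-0.1,0,0,0],
  [0,0,0,-0.4,0,0,0],
  [0,0,0,-0.8,0,0,0],
  [0,0,0,-1,0,0,0],
  [0,0,0,-1,0,0,0],
  [0,0,0,-1,0,0,0],
])

```text
time_s: 14.0
position: [0.4965, -0.1605, 0.1502]
tcp_rot: [[0.867, -0.499, 0.001], [-0.499, -0.867, -0.001], [0.001, 0.0, -1.0]]
force: [-0.0, 0.9, 0.4]
opening: 0.004
grasp_force: 0.0
```

Emit:
drive_tool([
  [0,-0.3,0,-0.1,0,0,0],
  [0,-0.6,0,-0.2,0,0,0],
  [0,-0.9,0,-0.3,0,0,0],
  [0,-1,0,-0.3,0,0,0],
  [0,-1,0,-0.3,0,0,0],
  [0,-1,0,-0.3,0,0,0],
])

```text
time_s: 14.6
position: [0.3936, -0.1013, 0.1852]
tcp_rot: [[0.866, -0.499, 0.001], [-0.499, -0.866, -0.0], [0.001, -0.0, -1.0]]
force: [0.7, -0.0, 1.2]
opening: 0.005
grasp_force: 0.0
```

```bash
python3 z.py; python3 -c "
from s import *
notch('wrist',z=.051,rows=225)"
```

```text
platter 0.0507
plate 0.0414
[(205, np.float64(0.17), np.float64(0.02), np.float64(-0.685)), (213, np.float64(0.154), np.float64(0.03), np.float64(-0.642)), (221, np.float64(0.126), np.float64(0.046), np.float64(-0.641)), (229, np.float64(0.401), np.float64(-0.107), np.float64(0.218)), (237, np.float64(0.401), np.float64(-0.107), np.float64(0.23)), (245, np.float64(0.399), np.float64(-0.106), np.float64(0.235)), (253, np.float64(0.422), np.float64(-0.118), np.float64(0.295)), (261, np.float64(0.42), np.float64(-0.117), np.float64(0.296)), (269, np.float64(0.418), np.float64(-0.116), np.float64(0.298)), (277, np.float64(0.395), np.float64(-0.103), np.float64(0.258)), (285, np.float64(0.391), np.float64(-0.101), np.float64(0.258)), (293, np.float64(0.388), np.float64(-0.099), np.float64(0.258))]
[ 0.39399673 -0.10164365  0.18527291] [ 0.85704719 -0.15819634  0.57889991]
wrist 0.068 nonwhite [-173.5, -173.0, -172.5, -172.0, -171.5, -171.0, -170.5, 12.0, 12.5, 13.0, 13.5, 14.0] brass [-170.0, -169.5, -169.0, -168.5, -168.0, -167.5, -167.0, -166.5, -166.0, -165.5, -165.0, -164.5, -164.0, -163.5, -163.0, -162.5, -162.0]
wrist 0.072 nonwhite [-173.5, -173.0, -172.5, -172.0, -171.5, -171.0, -170.5] brass [-170.0, -169.5, -169.0, -168.5, -168.0, -167.5, -167.0, -166.5, -166.0, -165.5, -165.0, -164.5, -164.0, -163.5, -163.0, -162.5, -162.0, -161.5, -161.0]
wrist 0.075 nonwhite [-174.0, -173.5, -173.0, -172.5, -172.0, -171.5, -171.0] brass [-169.5, -169.0, -168.5, -168.0, -167.5, -167.0, -166.5, -166.0, -165.5, -165.0, -164.5, -164.0, -163.5, -163.0, -162.5, -162.0, -161.5]
brass outer [-169.5, -169.0, -168.5, -168.0, -167.5, -167.0, -166.5, -166.0, -165.5, -165.0, -164.5, -164.0, -163.5, -163.0, -162.5, -162.0, -161.5]
[ 0.39402576 -0.10166549  0.18529143] 0.11849919523462063 149.95258168092334 [-0.0643453   0.42401091  0.14953688]
```

View pics/wrist_n.png

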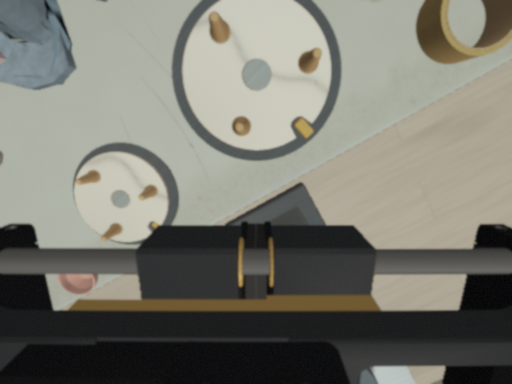

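The platter is home: its top is at 50.7 mm and the key sits inside the notch at (303,128), about 2.5 mm off centre. The hand is clear and the bystanders were not touched, so I'm handing in.

```bash
python3 -c "
from rig import order
print(order.hand_in())"
```

```text
the job is handed in; nothing more can be done
None
```

The platter was turned until its notch stood over the key, then pressed home (top measured at 50.7 mm, notch about 2.5 mm off the key's middle), the hand was taken clear, and the job is handed in; no verdict came back.

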